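# Put the last copper contact away in the bench dry cabinet

### The job

Set the last finished contact (the loose black holder with the copper pin, not the bare holder) down upright in the one free nest of the dry cabinet's pull-out tray. Slide the tray fully home into the cabinet, then swing the door shut, without slamming it, until it clicks over its catch and stays closed. Leave the bare holder, the lilac box and the gold tray where they are.

Things in the scene. Friction and masses are not known exactly. Their poses are not given: they have to be found in the camera images.
- cabinet: Bench dry cabinet, fixed on the table: a box 180 mm deep (x), 250 mm wide (y), 215 mm tall, of 6 mm clear acrylic in an aluminium frame, open at its front, which is its -x side. Origin: centre of its underside. The tray is in its upper part; the front edge of the 6 mm top panel is at x = -90 mm. A white desiccant cassette lies below.
- door (a joint): Angle of the cabinet door, rad: 0 shut, 1.6 to 1.85 at the start. White frame, clear pane, 250 wide, 197 tall (z 16 to 213 mm), 12 mm thick, upright hinge at the cabinet's -y front edge. Stays where left, ajar too. Its striker meets the catch's sprung roller at about 0.05 rad, needs up to 7 N at door_push down to about 0.025 rad, then snaps to 0 and is held there.
- door_push (a point): Point on the door's outer face, 45 mm in from its free edge, 30 mm below its top (183 mm above the table), a clear place to push. Turns with the door: -x is the door's outward normal, +y points along the door from hinge to free edge. The grey pull handle is lower: 61 to 136 mm above the table, 20 mm from the free edge, 25 mm proud.
- door_hinge (a point): Point on the door's hinge axis, in the middle of its thickness, at the height of door_push; door_push is 205 mm along the door from it and 6 mm outward. Axes as door_push.
- tray (a joint): How far the tray is pulled out, m: 0 fully home against its stop (its front is then flush with the cabinet's front edge, 6 mm behind the shut door), 0.115 to 0.13 at the start. Slides straight along the cabinet's x with 1.5 N of friction and stays where it is left.
- tray_front (a point): Middle of the top edge of the tray's outer front face, 168 mm above the table. Its -x axis points out of the cabinet. The tray is steel, 150 mm deep and 205 mm wide; its front wall is 18 mm tall (150 to 168 mm above the table) and 3 mm thick.
- nest (a point): Floor centre of the free nest, the middle one of the tray's front row, 153 mm above the table, 31 mm behind the tray's front face; moves with the tray, axes as the cabinet. Nests are pockets 44 mm square, 6 mm deep, in a black plate, 2 rows of 3, 64 mm apart along y, 66 mm along x; the five others hold fixed contacts, 48 mm tall, like the loose one.
- finished: The loose finished contact, standing upright on the table. Origin: centre of its underside, z up. Black plastic holder with a flange 34 mm square (sides along x and y) and 7 mm tall, a round collar 24 mm in diameter up to 18 mm, and above it a copper pin 10 mm in diameter from 18 to 48 mm. 45 g.
- bare: A bare black holder without its copper pin, the same flange and collar, 18 mm tall. Origin: centre of its underside. It may stand on either side of the finished contact. To be left alone.
- lilac_box: Open lilac plastic box with loose copper pins, 100 x 150 x 35 mm, on the table. Origin: centre of its underside. To be left alone.
- gold_tray: Shallow open gold-coloured tray with copper pins, 120 x 190 x 16 mm, on the table. Origin: centre of its underside. To be left alone.
There are look-alikes about, which are no part of the job. Leave any purple, red or white look-alike of the finished alone.

How it is judged:
By the outcome, as a careful person would: the job done as asked, in the order asked, and still so for the second after the job is handed in, with the robot touching nothing.
It also fails if it takes over 70 s, if anything falls off the work surface, if the arm or the gripper's body presses on something with over 40 N, if the wrist force passes 120 N, or if a joint passes its speed limit or range.

### The arm

A 6-joint arm with a two-finger parallel gripper is mounted at the origin on the work surface. World frame = base frame: x ahead of the robot, y to its left, z up, the work surface at z = 0. Lengths are in m, angles in rad, forces in N, time in s.
With the tool pointing down it reaches from about 0.35 to 0.975 m from the base axis. Payload 4.9 kg.
Tool frame: the origin (TCP) lies between the finger pads; the fingertips stand 25 mm ahead of it and the grasp point (between the pads) lies 6 mm ahead of it; z points along the fingers, y is the line along which they close (so a half turn about z gives the same grasp; the last joint's range is limited). The gripper opens to 85 mm and grips with 20 to 120 N. Pads are 22 mm wide; open, the fingers measure 114 mm over their backs; the gripper's body (76 mm by 85 mm) begins 54 mm behind the grasp point. The pads swing forward as they close: fully open they stand 13 mm farther back than shut.
Start: joints at [1.157, 0.053, 1.613, -0, 1.476, -0.119], TCP at [0.182, 0.598, 0.236] pointing down, gripper open.
Joint ranges: [-3.01, 3.01], [-1.01, 2.22], [0.06, 2.58], [-1.02, 4.17], [0.09, 2.62], [-3.14, 3.14]. Speed limits (rad/s): [2.57, 2.57, 3.14, 3.14, 3.14, 3.14].

### API

Orientations are given as a unit quaternion [w, x, y, z].
In Python, from plant import manip gives the robot as it stands.
- The arm moves only by the shell command python3 -m inch 'ROWS'. ROWS is JSON, a list of rows, each a list of 3 entries, a list of its own where there are three numbers: the shift along the tool's x, y, z in m, then the turn, a rotation vector about the tool's x, y, z in rad, then the opening, from 0 (shut) to 1 (fully open). A call has 1 to 8 rows; each row shifts and turns the commanded pose from where the row before left it, along the tool's axes as they then stand; what a row does not reach is not made up. A row lasts 1/10 s, in which the tool goes at most 50 mm and 8.59 degrees, less where a joint would pass 70% of its speed; a pose out of reach is approached as far as the arm can. A call with a gripper value outside its range is refused whole. The fingers move at their own pace and stop on an object; the grip force is fixed at half the most. Time passes only in rows, so rows that do not move let the fingers close. It gives the time, the measured TCP pose, the force, the opening and the grip force at its end, in the units of the state.
- manip.state(): the state, without advancing time (a new reading comes with each control period).
- manip.grab_frame(name): name is "scene" or "top" or "wrist"; returns (picture, depth): 480x640x3 uint8, red, green, blue; 480x640 float32, m along the optical axis (not along the pixel's ray), 0 where there is no reading.
- manip.camera_params(name): a dict with "camera_matrix" (3x3 intrinsics, pixels), "rvec" (rotation vector, rad) and "tvec" (3), from world to camera coordinates, as OpenCV has them. Camera axes: x right, y down, z forward; pixel columns grow to the right and rows downward; lengths in m; the calibration is good to about 2 mm. A picture is of the moment at which its call begins: read the wrist's pose just before it. camera_params takes no time and is no camera call; for the wrist camera it gives the pose at the moment of the call.
- manip.job_done(): hands the job in; it is judged then, once.
Trained networks look in the newest picture that a camera, given by its name, has taken for a name from the list of things; names that differ only in an ending like _2 or _b are one class to them, and where a whole thing is asked for, a point or a joint stands for the part that bears it (a point fixed in the world has none). Each returns a list of dicts, best first, with "score" (0 to 1); they miss things now and then, are a little off and sometimes report something else, mostly with a low value. They report only what shows in the picture. A call takes as long as a camera call. They do not tell look-alikes from the thing itself.
- manip.look_for(camera, label): "point" ([x, y, z] in m, in world coordinates, good to about 4 mm: the middle of the surface that is visible of it).
The state is a dict: "time": time; "joint_pos": joint angles; "joint_vel": joint speeds; "joint_efforts": joint torques, N m; "tool_pos": TCP position; "tool_rot": TCP orientation; "contact_force": force on the tool from outside, world axes, zero at the start; "ft_torque": the same for the moment, N m; "gripper_width": opening from 0.0 (shut) to 1.0 (fully open); "grasp_force": force on a finger pad.
Only numpy, scipy, OpenCV 4.12 (cv2) and the standard library are available. Lean on these libraries where they do the work, as an engineer would, in place of code of your own. Each camera call takes 0.05 s, during which the arm holds its last target. There are 200 camera calls.

## Working session

There is one attempt and no reset: what is moved stays moved. The work goes in short steps, Python scripts to look and compute and a shell command to move; the robot and the scene stay as the last step left them, time stands still between calls to the robot, and variables do not carry over. Pictures are saved under pics/ and viewed, at most 10 in all, crops included, and the job is handed in when it is done.

```bash
mkdir -p pics; cat > h.py <<'E'
import numpy as np, cv2
from plant import manip
from scipy.spatial.transform import Rotation as R
def cloud(name):
    p=manip.camera_params(name); im,d=manip.grab_frame(name)
    K=np.array(p["camera_matrix"]); Rm=cv2.Rodrigues(np.array(p["rvec"],float))[0]; t=np.array(p["tvec"],float).ravel()
    v,u=np.mgrid[:480,:640]; c=np.stack([(u-K[0,2])/K[0,0]*d,(v-K[1,2])/K[1,1]*d,d],-1)
    w=(c-t)@Rm; w[d==0]=np.nan
    return im,w
def save(im,n): cv2.imwrite("pics/"+n,im[...,::-1])
def tool():
    s=manip.state(); q=s["tool_rot"]; return np.array(s["tool_pos"]),R.from_quat([q[1],q[2],q[3],q[0]]).as_matrix()
E
python3 - <<'E'
from h import *
for n in ("scene","top"):
    im,w=cloud(n); save(im,n+"0.png"); np.save(n+"0.npy",w)
    for l in ("finished","bare","cabinet","door","tray","nest","lilac_box","gold_tray","door_push"):
        print(n,l,[(np.round(r["point"],3).tolist(),round(r["score"],2)) for r in manip.look_for(n,l)[:4]])
s=manip.state();print(s["time"],tool())
E
```

```text
scene finished [([0.614, -0.414, 0.013], 0.91), ([0.516, -0.288, 0.01], 0.79), ([0.532, -0.408, 0.012], 0.7), ([0.582, -0.338, 0.007], 0.6)]
scene bare [([0.45, -0.354, 0.006], 0.76)]
scene cabinet [([0.636, 0.07, 0.156], 0.91)]
scene door [([0.597, -0.08, 0.127], 0.56)]
scene tray [([0.507, 0.08, 0.157], 0.58)]
scene nest [([0.505, 0.082, 0.159], 0.88), ([0.636, 0.066, 0.159], 0.66), ([0.748, -0.04, 0.003], 0.66)]
scene lilac_box []
scene gold_tray [([0.75, -0.039, 0.0], 0.89)]
scene door_push [([0.603, -0.081, 0.131], 0.72)]
top finished [([0.586, -0.249, 0.006], 0.78), ([0.51, -0.284, 0.006], 0.62), ([0.578, -0.335, 0.008], 0.59), ([0.528, -0.406, 0.008], 0.55)]
top bare [([0.442, -0.35, 0.002], 0.52)]
top cabinet [([0.582, 0.134, 0.214], 0.72)]
top door [([0.59, -0.076, 0.21], 0.7)]
top tray [([0.526, 0.075, 0.16], 0.74), ([0.578, -0.334, 0.008], 0.63)]
top nest [([0.532, 0.073, 0.162], 0.73)]
top lilac_box [([0.715, -0.285, 0.013], 0.86)]
top gold_tray [([0.745, -0.039, 0.003], 0.69), ([0.587, -0.082, 0.216], 0.34)]
top door_push [([0.586, -0.082, 0.212], 0.76)]
1.0 (array([0.18158724, 0.59802601, 0.23561287]), array([[-9.56858153e-01,  2.90555459e-01, -1.39439712e-05],
       [ 2.90555458e-01,  9.56858152e-01,  5.08464147e-05],
       [ 2.81161059e-05,  4.46013095e-05, -9.99999999e-01]]))
```

View pics/scene0.png

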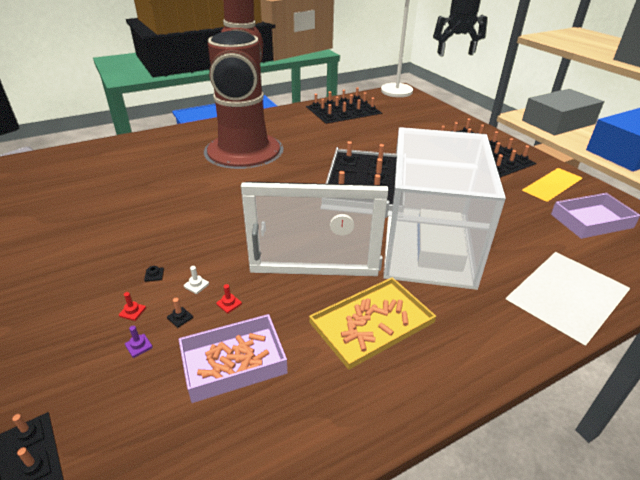

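View pics/top0.png

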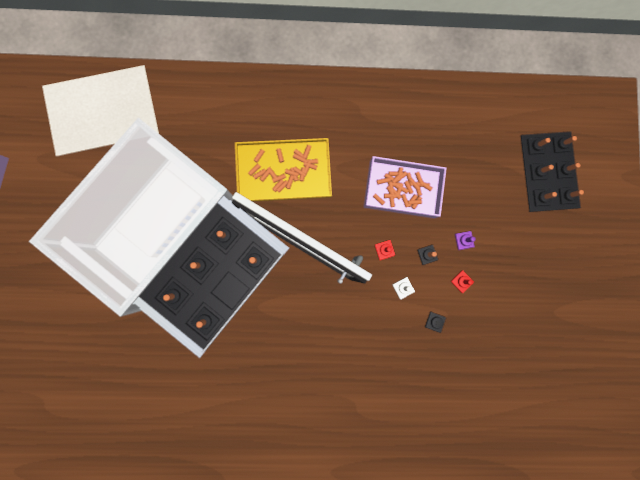

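Scene picture: the contact is at (179,312), black with a copper pin. Things it could be taken for are the reds at (131,307) and (229,297), white (196,280), purple (138,343), and the bare holder (153,272). In the top view the contact is at (428,254) and the bare holder at (436,322). The free nest is at (230,290), the door runs from (235,197) to (370,278), and the cabinet is turned by about 45°.

```bash
python3 - <<'E'
from h import *
im=cv2.imread("pics/top0.png")[...,::-1].astype(int); w=np.load("top0.npy")
z=w[...,2]; v,u=np.mgrid[:480,:640]
# finished
def box(a,b,c,d): return (u>=a)&(u<b)&(v>=c)&(v<d)
m=box(412,445,240,268)
blk=m&(im.max(-1)<60)
cop=m&(im[...,0]>im[...,2]+60)&(z>.03)
for n,k in(("blk flange",blk&(z<.012)&(z>.003)),("collar",blk&(z>.012)&(z<.025)),("cop",cop)):
    print(n,k.sum(),np.nanmean(w[k],0),np.nanmin(w[k],0),np.nanmax(w[k],0))
k=blk&(z>.003)&(z<.012); print(cv2.minAreaRect((w[k][:,:2]*1000).astype(np.float32)))
m=box(418,455,308,338)&(im.max(-1)<60)&(z>.003); print("bare",cv2.minAreaRect((w[m][:,:2]*1000).astype(np.float32)))
# tray rim
t=box(130,295,180,365)&(z>.150)&(z<.175); print("tray",np.nanpercentile(z[t],[5,50,95]),cv2.minAreaRect((w[t][:,:2]*1000).astype(np.float32)))
print(cv2.boxPoints(cv2.minAreaRect((w[t][:,:2]*1000).astype(np.float32))))
c=box(20,245,110,320)&(z>.205)&(z<.222)&(u<228); r=cv2.minAreaRect((w[c][:,:2]*1000).astype(np.float32)); print("cab",r,cv2.boxPoints(r))
d=box(232,380,180,290)&(z>.195)&(z<.222); r=cv2.minAreaRect((w[d][:,:2]*1000).astype(np.float32)); print("door",r,cv2.boxPoints(r))
s=im[225:345,370:490].astype(np.uint8); save(cv2.resize(s,None,fx=5,fy=5,interpolation=cv2.INTER_CUBIC),"crop1.png")
E
```

```text
blk flange 20 [ 0.57493492 -0.32550922  0.00684074] [ 0.56119662 -0.33780588  0.00343605] [ 0.58778511 -0.31666678  0.01076469]
collar 19 [ 0.58073109 -0.33016322  0.01607234] [ 0.56925566 -0.34486472  0.0123346 ] [ 0.58964146 -0.32521485  0.02126462]
cop 24 [ 0.57887128 -0.3363741   0.046632  ] [ 0.57464983 -0.34158377  0.0408266 ] [ 0.5824787  -0.33277448  0.05304239]
((576.544921875, -327.5762939453125), (27.839895248413086, 13.384355545043945), 19.261520385742188)
bare ((443.3849792480469, -349.5661926269531), (28.30811309814453, 31.08885383605957), 71.01081085205078)
tray [0.15178798 0.15897098 0.16926408] ((531.5588989257812, 71.91899871826172), (142.92523193359375, 248.98365783691406), 52.22383117675781)
[[389.38287  91.69524]
 [586.18207 -60.82675]
 [673.7349   52.14276]
 [476.93573 204.66475]]
cab ((622.4239501953125, 189.0384521484375), (181.9907989501953, 250.6285858154297), 52.28673553466797) [[467.62723  193.70967 ]
 [665.895     40.397606]
 [777.2207   184.36723 ]
 [578.9529   337.6793  ]]
door ((565.9177856445312, -59.20867919921875), (248.97984313964844, 82.51568603515625), 59.96110916137695) [[ 467.88336  -146.32468 ]
 [ 539.316    -187.63101 ]
 [ 663.9522     27.907318]
 [ 592.5196     69.21365 ]]
```

View pics/crop1.png

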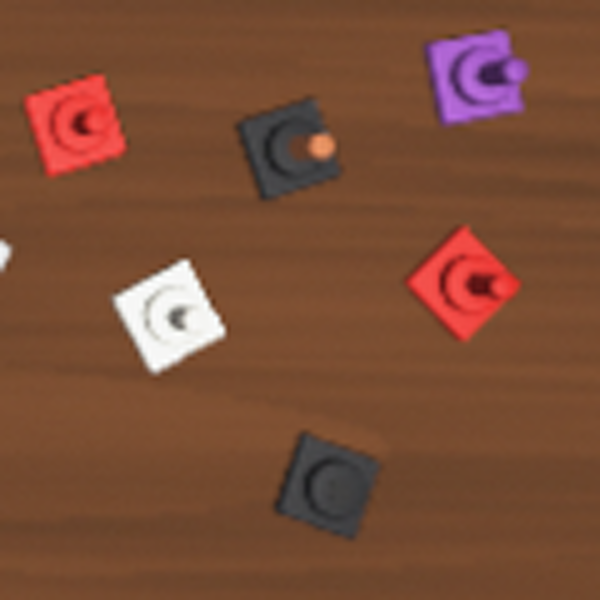

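The crop confirms it: black flange with copper pin at crop (290,148), flange sides at about 18.6° yaw. The bare holder is at crop (330,488). Next I refine the cabinet frame and work out the moves.

```bash
cat >> h.py <<'E'
C=np.array([.6224,.1890]); A=np.radians(52.3); RC=np.array([[np.cos(A),-np.sin(A)],[np.sin(A),np.cos(A)]])
def cab(p): return (np.asarray(p)[...,:2]-C)@RC
def world(p): return C+RC@np.array(p)
def turnto(yawdeg):
    p,M=tool(); y=np.degrees(np.arctan2(M[1,1],M[0,1])); d=(y-yawdeg+90)%180-90
    return y,np.radians(d)
def go(t,yaw=None):
    "tool-frame shift to t, were the tool first turned (down) to yaw of its y axis"
    p,M=tool()
    if yaw is not None:
        a=np.radians(yaw); M=np.array([[-np.sin(a),np.cos(a),0],[np.cos(a),np.sin(a),0],[0,0,-1]]).copy(); M=np.array([np.cross([np.cos(a),np.sin(a),0],[0,0,-1]),[np.cos(a),np.sin(a),0],[0,0,-1]]).T
    return np.round(M.T@(np.array(t)-p),4)
E
python3 - <<'E'
from h import *
w=np.load("top0.npy");z=w[...,2];c=cab(w)
t=(z>.163)&(z<.172)&(abs(c[...,1])<.1)&(c[...,0]<-.1)&(c[...,0]>-.25)
x=c[...,0][t];f=x<np.nanmin(x)+.012; print("front",np.percentile(x,[.5,2,5,10,50]), f.sum())
t2=(z>.163)&(z<.172)&(c[...,0]<-.12)&(c[...,0]>-.22)&(abs(c[...,1])<.118); print("tray y",np.percentile(c[...,1][t2],[.5,99.5]))
p=(z>.192)&(z<.207)&(c[...,0]<-.1)&(c[...,0]>-.25)&(abs(c[...,1])<.1)
print("pins",np.round(np.unique(np.round(c[p]/.01)*.01,axis=0,return_counts=True)[0],3).tolist())
d=(z>.206)&(z<.22)&(c[...,0]<-.11)&(c[...,1]<-.05); q=c[d]; L=cv2.fitLine(q.astype(np.float32),2,0,.01,.01).ravel()
print("door",L,np.degrees(np.arctan2(-L[0],L[1])), q.min(0),q.max(0), "nest0",world([-.179,0]))
print(tool()[1].round(3)); print(turnto(18.6),go([.578,-.334,.25],18.6))
E
```

```text
front [-0.21951876 -0.21946163 -0.21920401 -0.21869463 -0.18583432] 246
tray y [-0.10261395  0.10203027]
pins [[-0.19, -0.07], [-0.19, -0.06], [-0.19, 0.06], [-0.19, 0.07], [-0.18, -0.07], [-0.18, -0.06], [-0.18, 0.06], [-0.13, -0.07], [-0.13, -0.06], [-0.13, 0.0], [-0.13, 0.06], [-0.13, 0.07], [-0.12, -0.07], [-0.12, -0.06], [-0.12, -0.01], [-0.12, 0.0], [-0.12, 0.06], [-0.12, 0.07]]
door [ 0.9909211   0.13444474 -0.2294112  -0.13914298] -82.27348 [-0.34981287 -0.16340242] [-0.11008958 -0.11463209] nest0 [0.51293666 0.04737099]
[[-0.957  0.291 -0.   ]
 [ 0.291  0.957  0.   ]
 [ 0.     0.    -1.   ]]
(np.float64(73.1087864991659), np.float64(0.9513577956770781)) [-1.0098  0.0784 -0.0144]
```

```bash
python3 -m inch '[[[0,0,-0.012],[0,0,0.136],0.7],[[0,0,-0.012],[0,0,0.136],0.7],[[0,0,-0.012],[0,0,0.136],0.7],[[0,0,-0.012],[0,0,0.136],0.7],[[0,0,-0.012],[0,0,0.136],0.7],[[0,0,-0.012],[0,0,0.136],0.7],[[0,0,-0.012],[0,0,0.135],0.7]]'
python3 -m inch '[[[-0.04,0.003,0],[0,0,0],0.7],[[-0.04,0.003,0],[0,0,0],0.7],[[-0.04,0.003,0],[0,0,0],0.7],[[-0.04,0.003,0],[0,0,0],0.7],[[-0.04,0.003,0],[0,0,0],0.7],[[-0.04,0.003,0],[0,0,0],0.7],[[-0.04,0.003,0],[0,0,0],0.7],[[-0.04,0.003,0],[0,0,0],0.7]]'
python3 -m inch '[[[-0.04,0.003,0],[0,0,0],0.7],[[-0.04,0.003,0],[0,0,0],0.7],[[-0.04,0.003,0],[0,0,0],0.7],[[-0.04,0.003,0],[0,0,0],0.7],[[-0.04,0.003,0],[0,0,0],0.7],[[-0.04,0.003,0],[0,0,0],0.7],[[-0.04,0.003,0],[0,0,0],0.7],[[-0.04,0.003,0],[0,0,0],0.7]]'
python3 -c "
from h import *
print(turnto(18.6),go([.578,-.334,.2],18.6))"
```

```text
time: 1.7
tool_pos: [0.1816, 0.598, 0.3201]
tool_rot: [0.0, 0.586, 0.811, 0.0]
contact_force: [-0.2, 0.4, -0.3]
gripper_width: 0.705
grasp_force: 0.0
time: 2.5
tool_pos: [0.3068, 0.301, 0.3198]
tool_rot: [0.0, 0.583, 0.812, 0.0]
contact_force: [1.2, 0.0, -1.1]
gripper_width: 0.703
grasp_force: 0.0
time: 3.3
tool_pos: [0.4318, 0.0052, 0.3199]
tool_rot: [0.0, 0.584, 0.812, 0.0]
contact_force: [0.4, 0.4, 0.1]
gripper_width: 0.702
grasp_force: 0.0
(np.float64(18.599133093900985), np.float64(-1.513036573352022e-05)) [-0.3681  0.0304  0.1199]
```

```bash
python3 -m inch '[[[-0.046,0.004,0],[0,0,0],0.7],[[-0.046,0.004,0],[0,0,0],0.7],[[-0.046,0.004,0],[0,0,0],0.7],[[-0.046,0.004,0],[0,0,0],0.7],[[-0.046,0.004,0],[0,0,0],0.7],[[-0.046,0.004,0.03],[0,0,0],0.7],[[-0.046,0.004,0.04],[0,0,0],0.7],[[-0.046,0.003,0.04],[0,0,0],0.7]]'
python3 -m inch '[[[0,0,0.01],[0,0,0],0.7],[[0,0,0],[0,0,0],0.7]]'
python3 - <<'E'
from h import *
im,w=cloud("wrist"); save(im,"w1.png"); np.save("w1.npy",w)
z=w[...,2].copy(); imi=im.astype(int)
near=np.hypot(w[...,0]-.578,w[...,1]+.334)<.03
cop=near&(imi[...,0]>imi[...,2]+50)&(z>.03)
print(cop.sum(),np.nanmedian(w[cop],0),np.nanmax(z[cop]))
top=cop&(z>.044)&(z<.053); print(top.sum(),w[top].mean(0))
fl=near&(imi.max(-1)<90)&(z>.003)&(z<.011); print(fl.sum(),cv2.minAreaRect((w[fl][:,:2]*1000).astype(np.float32)))
print(tool()[0])
E
```

```text
time: 4.1
tool_pos: [0.5708, -0.3146, 0.2263]
tool_rot: [0.001, 0.584, 0.812, 0.0]
contact_force: [-0.2, 0.2, -0.1]
gripper_width: 0.702
grasp_force: 0.0
time: 4.3
tool_pos: [0.5688, -0.3124, 0.2133]
tool_rot: [-0.003, 0.584, 0.812, 0.0]
contact_force: [0.1, 0.5, -1.0]
gripper_width: 0.699
grasp_force: 0.0
219 [ 0.57730172 -0.33542879  0.04787411] 0.24677930073541152
122 [ 0.57683598 -0.3377804   0.04782888]
793 ((576.9390258789062, -338.1671142578125), (33.28668975830078, 34.3893928527832), 19.27256965637207)
[ 0.56966948 -0.31227041  0.21601999]
```

View pics/w1.png

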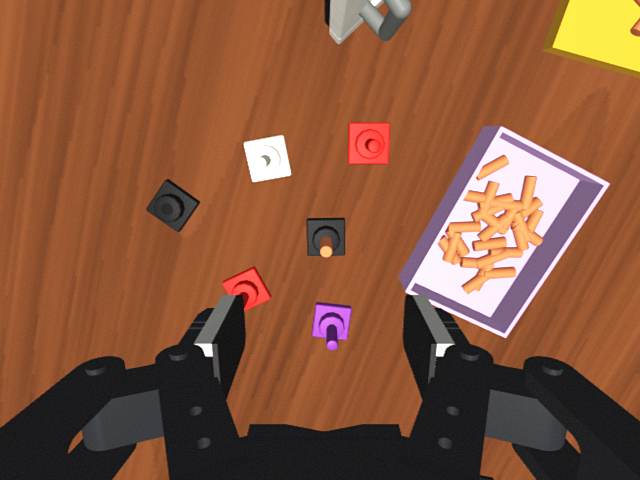

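The wrist view shows the contact at (326,237), 33×34 mm, at 19.3° and (0.577,-0.338), matching its size and height. Nothing stands in the finger lanes.

```bash
python3 -c "
from h import *
print(turnto(19.3),go([.577,-.338,.046]))"
```

```text
(np.float64(18.612608946560204), np.float64(-0.011997237131276742)) [-0.027  -0.0011  0.17  ]
```

```bash
python3 -m inch '[[[-0.014,0,0],[0,0,-0.012],0.5],[[-0.013,-0.001,0.02],[0,0,0],0.5],[[0,0,0.04],[0,0,0],0.5],[[0,0,0.04],[0,0,0],0.5],[[0,0,0],[0,0,0],0.5]]'
python3 -c "
from h import *
print(turnto(19.3),go([.577,-.338,.046]),tool()[1].round(3))"
```

```text
time: 4.85
tool_pos: [0.5754, -0.3365, 0.1122]
tool_rot: [-0.004, 0.578, 0.816, 0.0]
contact_force: [-0.6, 1.1, -0.5]
gripper_width: 0.504
grasp_force: 0.0
(np.float64(19.36908316235103), np.float64(0.0012057286407153448)) [-0.0024  0.0013  0.0662] [[-0.332  0.943 -0.007]
 [ 0.943  0.332  0.005]
 [ 0.007 -0.005 -1.   ]]
```

```bash
python3 -m inch '[[[-0.002,0.001,0.02],[-0.005,-0.007,0],0.5],[[0,0,0.02],[0,0,0],0.5],[[0,0,0.02],[0,0,0],0.5],[[0,0,0.005],[0,0,0],0.5],[[0,0,0],[0,0,0],0.5]]'
python3 -c "
from h import *
print(turnto(19.3),go([.577,-.338,.046]),tool()[1].round(3))"
```

```text
time: 5.35
tool_pos: [0.5808, -0.3408, 0.0539]
tool_rot: [0.005, 0.578, 0.816, -0.0]
contact_force: [-0.3, 0.9, 0.6]
gripper_width: 0.503
grasp_force: 0.0
(np.float64(19.347691941681536), np.float64(0.000832381409011905)) [ 0.004  -0.0027  0.0078] [[-0.331  0.944  0.009]
 [ 0.944  0.331 -0.006]
 [-0.009  0.006 -1.   ]]
```

```bash
python3 -m inch '[[[0.002,-0.001,0.005],[0.003,0.004,0],0.5],[[0,0,0],[0,0,0],0.5],[[0,0,0],[0,0,0],0.5]]'
python3 -c "
from h import *
print(turnto(19.3),go([.577,-.338,.046]),tool()[1].round(3))"
```

```text
time: 5.65
tool_pos: [0.5787, -0.3391, 0.0479]
tool_rot: [0.003, 0.578, 0.816, -0.0]
contact_force: [-0.8, 0.0, -0.6]
gripper_width: 0.497
grasp_force: 0.0
(np.float64(19.31806430119373), np.float64(0.0003152815329025661)) [ 0.0016 -0.0013  0.0019] [[-0.331  0.944  0.004]
 [ 0.944  0.331 -0.003]
 [-0.004  0.003 -1.   ]]
```

Consistent now. One last millimetre, then close.

```bash
python3 -m inch '[[[0.002,-0.001,0.002],[0.003,0.004,0],0.5],[[0,0,0],[0,0,0],0.2],[[0,0,0],[0,0,0],0],[[0,0,0],[0,0,0],0],[[0,0,0],[0,0,0],0],[[0,0,0],[0,0,0],0],[[0,0,0],[0,0,0],0]]'
python3 -c "
from h import *
print(turnto(19.3),tool()[1].round(3))"
```

```text
time: 6.35
tool_pos: [0.5767, -0.3373, 0.0449]
tool_rot: [-0.001, 0.579, 0.816, -0.0]
contact_force: [-0.1, -0.7, 0.5]
gripper_width: 0.069
grasp_force: 58.7
(np.float64(19.30901963917029), np.float64(0.0001574224008634163)) [[-0.331  0.944 -0.001]
 [ 0.944  0.331  0.001]
 [ 0.001 -0.001 -1.   ]]
```

```bash
python3 -m inch '[[[0,0,-0.02],[0,0,0],0],[[0,0,-0.035],[0,0,0],0],[[0,0,-0.04],[0,0,-0.096],0],[[0,0,-0.04],[0,0,-0.096],0],[[0,0,-0.04],[0,0,-0.096],0],[[0,0,-0.04],[0,0,-0.096],0],[[0,0,-0.04],[0,0,-0.096],0],[[0,0,0],[0,0,-0.096],0]]'
python3 - <<'E'
from h import *
n=world([-.1885,-.0005]); print(n,turnto(52.3),go([*n,.30],52.3),manip.state()["gripper_width"])
E
```

```text
time: 7.15
tool_pos: [0.5791, -0.339, 0.3089]
tool_rot: [0.006, 0.321, 0.947, -0.002]
contact_force: [0.6, -0.3, 0.5]
gripper_width: 0.069
grasp_force: 58.7
[0.50752276 0.0395486 ] (np.float64(52.54051626446297), np.float64(0.004197800719476229)) [0.2882 0.2558 0.0089] 0.06937432810967158
```

```bash
python3 -m inch '[[[0.02,0.018,0],[0,0,0],0],[[0.035,0.031,0],[0,0,0],0],[[0.04,0.036,0],[0,0,0],0],[[0.04,0.036,0],[0,0,0],0],[[0.04,0.036,0],[0,0,0],0],[[0.04,0.036,0],[0,0,0],0],[[0.04,0.036,0],[0,0,0],0],[[0.033,0.027,0],[0,0,0],0]]'
python3 -m inch '[[[0,0,0],[0,0,0],0],[[0,0,0],[0,0,0],0]]'
python3 - <<'E'
from h import *
im,w=cloud("wrist"); save(im,"w2.png"); np.save("w2.npy",w); imt,wt=cloud("top"); np.save("t2.npy",wt)
n=world([-.1885,-.0005]); print(turnto(52.3),go([*n,.22]),tool()[1].round(3))
z=w[...,2];c=cab(w);im=im.astype(int)
t=(z>.164)&(z<.171)&(abs(c[...,1])<.09)&(c[...,0]<-.19)&(c[...,0]>-.24); print("front",t.sum(),np.percentile(c[...,0][t],[2,20,50,80,98]))
p=(z>.196)&(z<.204)&(im[...,0]>im[...,2]+50)&(c[...,0]>-.22)&(c[...,0]<-.1)
lab=cv2.connectedComponentsWithStats(p.astype(np.uint8))
for i in range(1,lab[0]):
    if lab[2][i,4]>20: print("pin",np.nanmean(c[lab[1]==i],0).round(4),lab[2][i,4])
E
```

```text
time: 7.95
tool_pos: [0.5081, 0.0247, 0.3001]
tool_rot: [-0.001, 0.323, 0.946, 0.0]
contact_force: [0.4, -0.2, -0.9]
gripper_width: 0.064
grasp_force: 58.7
time: 8.15
tool_pos: [0.5088, 0.023, 0.3002]
tool_rot: [-0.0, 0.322, 0.947, -0.0]
contact_force: [0.7, 0.6, 0.2]
gripper_width: 0.067
grasp_force: 58.7
(np.float64(52.25489944589932), np.float64(-0.0007871531635307839)) [0.0122 0.0133 0.08  ] [[-0.791  0.612 -0.001]
 [ 0.612  0.791  0.   ]
 [ 0.001 -0.001 -1.   ]]
front 1013 [-0.22185118 -0.22107781 -0.21990705 -0.21891131 -0.19228076]
pin [-0.191   0.0648] 250
pin [-0.1257  0.0649] 275
pin [-0.1257  0.0015] 227
pin [-0.1256 -0.0619] 206
```

View pics/w2.png

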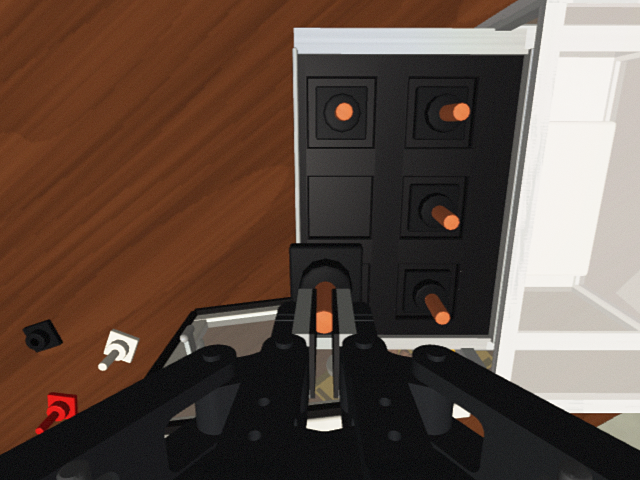

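The wrist view shows the contact held square to the tray and the free nest clear at (340,206). The pins in the other nests put it at cabinet (-0.1905, 0.0012).

```bash
python3 - <<'E'
from h import *
n=world([-.1905,.0012]); print(n,turnto(52.3),go([*n,.199]))
E
python3 -m inch '[[[0.006,0.006,0],[0,0,0],0],[[0.006,0.006,0.015],[0,0,0],0],[[0,0,0.03],[0,0,0],0],[[0,0,0.025],[0,0,0],0],[[0,0,0],[0,0,0],0],[[0,0,0],[0,0,0],0]]'
python3 - <<'E'
from h import *
n=world([-.1905,.0012]); print(n,turnto(52.3),go([*n,.199]),tool()[1].round(3))
E
```

```text
[0.50495463 0.03900575] (np.float64(52.25489944589932), np.float64(-0.0007871531635307839)) [0.0139 0.0113 0.101 ]
time: 8.85
tool_pos: [0.5064, 0.0393, 0.2294]
tool_rot: [-0.002, 0.323, 0.946, -0.0]
contact_force: [-0.4, 0.7, 0.7]
gripper_width: 0.066
grasp_force: 58.7
[0.50495463 0.03900575] (np.float64(52.288230288782074), np.float64(-0.00020542021276166676)) [ 0.0008 -0.0011  0.0304] [[-0.791  0.612 -0.003]
 [ 0.612  0.791  0.001]
 [ 0.003 -0.001 -1.   ]]
```

```bash
python3 -m inch '[[[0.001,-0.001,0.01],[0,0,0],0],[[0,0,0.01],[0,0,0],0],[[0,0,0.008],[0,0,0],0],[[0,0,0],[0,0,0],0],[[0,0,0],[0,0,0],0]]'
python3 - <<'E'
from h import *
n=world([-.1905,.0012]); print(go([*n,.199]))
E
```

```text
time: 9.35
tool_pos: [0.5053, 0.0392, 0.202]
tool_rot: [-0.001, 0.323, 0.946, 0.0]
contact_force: [-0.0, 0.9, 0.4]
gripper_width: 0.071
grasp_force: 58.7
[ 0.0001 -0.0003  0.003 ]
```

```bash
python3 -m inch '[[[0,0,0.0015],[0,0,0],0],[[0,0,0.0015],[0,0,0],0],[[0,0,0],[0,0,0],0]]'
python3 -m inch '[[[0,0,0.001],[0,0,0],0],[[0,0,0],[0,0,0],0]]'
```

```text
time: 9.65
tool_pos: [0.5053, 0.0392, 0.1992]
tool_rot: [-0.001, 0.323, 0.946, 0.0]
contact_force: [-0.2, -0.4, -0.8]
gripper_width: 0.068
grasp_force: 58.7
time: 9.85
tool_pos: [0.5053, 0.0392, 0.1981]
tool_rot: [-0.001, 0.323, 0.946, 0.0]
contact_force: [-0.2, -0.0, -1.0]
gripper_width: 0.069
grasp_force: 58.7
```

```bash
python3 -m inch '[[[0,0,0.001],[0,0,0],0],[[0,0,0],[0,0,0],0]]'
```

```text
time: 10.05
tool_pos: [0.5056, 0.0392, 0.1977]
tool_rot: [-0.0, 0.323, 0.946, 0.0]
contact_force: [0.2, 0.3, 1.6]
gripper_width: 0.071
grasp_force: 59.0
```

Touching the floor (force up, motion stopped). Release and rise.

```bash
python3 -m inch '[[[0,0,0],[0,0,0],0.15],[[0,0,0],[0,0,0],0.3],[[0,0,0],[0,0,0],0.4],[[0,0,-0.01],[0,0,0],0.4],[[0,0,-0.03],[0,0,0],0.4],[[0,0,-0.04],[0,0,0],0.4],[[0,0,-0.04],[0,0,0],0.4]]'
python3 - <<'E'
from h import *
im,w=cloud("wrist"); c=cab(w); z=w[...,2]; i=im.astype(int)
t=(z>.164)&(z<.171)&(abs(c[...,1])<.09)&(c[...,0]<-.19)&(c[...,0]>-.24); print("front",np.percentile(c[...,0][t],[2,20,50]))
p=(z>.196)&(z<.206)&(i[...,0]>i[...,2]+50)&(c[...,0]>-.22)&(c[...,0]<-.1)
lab=cv2.connectedComponentsWithStats(p.astype(np.uint8))
for k in range(1,lab[0]):
    if lab[2][k,4]>20: print("pin",np.nanmean(w[lab[1]==k],0).round(4),np.nanmean(c[lab[1]==k],0).round(4))
f=(abs(c[...,0]+.19)<.025)&(abs(c[...,1])<.025)&(z>.157)&(z<.163); print("flange z",np.nanmedian(z[f]),f.sum())
imt,wt=cloud("top"); np.save("t3.npy",wt)
v=np.vstack([im[100:340,180:500],imt[180:400,60:380]]); save(np.hstack([cv2.resize(im,(400,300)),cv2.resize(imt[170:380,60:340],(400,300))]),"p3.png")
E
```

```text
time: 10.75
tool_pos: [0.5051, 0.0391, 0.3188]
tool_rot: [-0.001, 0.323, 0.946, 0.0]
contact_force: [0.4, 0.7, 0.4]
gripper_width: 0.397
grasp_force: 0.0
front [-0.22184836 -0.22095719 -0.2195764 ]
pin [0.4542 0.0776 0.2011] [-0.1909  0.065 ]
pin [0.4942 0.1294 0.2008] [-0.1256  0.065 ]
pin [0.5443 0.0906 0.2007] [-0.1256  0.0017]
pin [0.5054 0.0391 0.2007] [-0.1902  0.0009]
pin [5.546e-01 1.000e-04 2.004e-01] [-0.1909 -0.0619]
pin [0.595  0.0533 0.2003] [-0.1241 -0.0613]
flange z 0.15964862256544365 2069
```

View pics/p3.png

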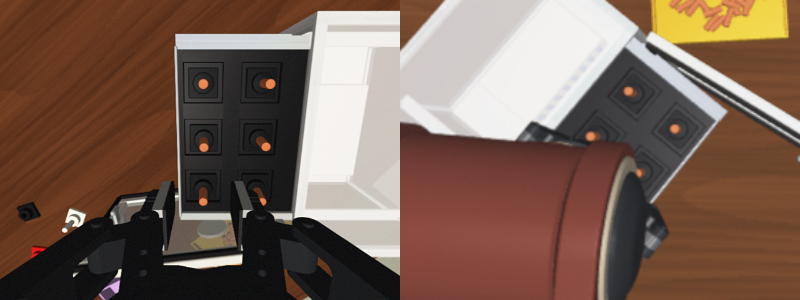

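Seated: its pin top is at 0.2007, the same as the other five, and it sits within 1 mm of the nest centre. Next I move in front of the tray with the fingers shut, turned across the tray and tilted slightly.

```bash
python3 -m inch '[[[0,-0.035,0],[0,0,0],0.2],[[0,-0.035,0],[0,0,0],0],[[0,0,0],[0,0,-0.143],0],[[0,0,0],[0,0,-0.143],0],[[0,0,0],[0,0,-0.143],0],[[0,0,0],[0,0,-0.143],0],[[0,0,0],[0,0,-0.143],0],[[0,0,0],[0,0,-0.143],0]]'
python3 -m inch '[[[0,0,0],[0,0,-0.143],0],[[0,0,0],[0,0,-0.143],0],[[0,0,0],[0,0,-0.143],0],[[0,0,0],[0,0,-0.143],0],[[0,0,0],[0,0,-0.143],0],[[0,0,0],[0,-0.13,0],0],[[0,0,0],[0,-0.13,0],0],[[0,0,0],[0,0,0],0]]'
python3 - <<'E'
from h import *
p,M=tool(); tip=p+.025*M[:,2]; print(tip,cab(tip),turnto(142.3),M.round(3))
t=np.array([*world([-.25,0]),.158]); print(np.round(M.T@(t-tip),4), manip.state()["joint_pos"])
E
```

```text
time: 11.65
tool_pos: [0.4626, -0.0163, 0.3173]
tool_rot: [-0.001, -0.103, 0.995, 0.0]
contact_force: [-0.3, -0.1, -0.1]
gripper_width: 0.001
grasp_force: 0.0
time: 12.45
tool_pos: [0.4616, -0.0178, 0.3166]
tool_rot: [0.116, -0.436, 0.89, 0.058]
contact_force: [-0.1, -0.3, -0.3]
gripper_width: 0.001
grasp_force: 0.0
[ 0.46554902 -0.01268547  0.29247743] [-0.2554969   0.00076807] (np.float64(142.21179785140455), np.float64(-0.001539417900324012)) [[-0.593 -0.79   0.156]
 [-0.764  0.613  0.204]
 [-0.257  0.002 -0.966]]
[ 0.0292 -0.001   0.1314] [-0.35011882 -0.48245157  1.95127848  0.24766004  1.59292011 -2.81651794]
```

```bash
python3 -m inch '[[[0.005,0,0.022],[0,0,0],0],[[0.005,0,0.022],[0,0,0],0],[[0.005,0,0.022],[0,0,0],0],[[0.005,0,0.022],[0,0,0],0],[[0.005,0,0.022],[0,0,0],0],[[0.004,-0.001,0.021],[0,0,0],0],[[0,0,0],[0,0,0],0],[[0,0,0],[0,0,0],0]]'
python3 - <<'E'
from h import *
p,M=tool(); tip=p+.025*M[:,2]; print(tip,cab(tip),turnto(142.3),M.T@np.array([*RC[:,0],0]))
E
```

```text
time: 13.25
tool_pos: [0.4668, -0.012, 0.1834]
tool_rot: [0.115, -0.438, 0.889, 0.058]
contact_force: [-0.4, -0.6, -0.4]
gripper_width: -0.001
grasp_force: 0.0
[ 0.47068485 -0.00689457  0.15923927] [-2.47774316e-01  2.45770517e-04] (np.float64(142.48829088524766), np.float64(0.003286295899066368)) [-0.96674845 -0.00328628  0.25570809]
```

```bash
python3 -m inch '[[[-0.0097,0,0.0026],[0,0,0],0],[[-0.0048,0,0.0013],[0,0,0],0],[[-0.0058,0,0.0015],[0,0,0],0],[[-0.0077,0,0.002],[0,0,0],0],[[-0.0097,0,0.0026],[0,0,0],0],[[-0.0116,0,0.0031],[0,0,0],0],[[-0.0116,0,0.0031],[0,0,0],0],[[-0.0116,0,0.0031],[0,0,0],0]]'
python3 - <<'E'
from h import *
p,M=tool(); tip=p+.025*M[:,2]; print(tip,cab(tip),turnto(142.3),M.T@np.array([*RC[:,0],0]))
E
```

```text
time: 14.05
tool_pos: [0.5134, 0.0479, 0.1837]
tool_rot: [0.116, -0.438, 0.89, 0.057]
contact_force: [-2.2, -1.1, 2.4]
gripper_width: -0.0
grasp_force: 2.1
[0.51725622 0.05296585 0.15953015] [-1.71931679e-01  3.67117943e-06] (np.float64(142.45357525587158), np.float64(0.0026803938645517)) [-0.96648142 -0.00268039  0.25672257]
```

```bash
python3 -m inch '[[[-0.0116,0,0.0031],[0,0,0],0],[[-0.0116,0,0.0031],[0,0,0],0],[[-0.0116,0,0.0031],[0,0,0],0],[[-0.0097,0,0.0026],[0,0,0],0],[[-0.0058,0,0.0015],[0,0,0],0],[[-0.0039,0,0.001],[0,0,0],0],[[-0.0029,0,0.0008],[0,0,0],0]]'
python3 - <<'E'
from h import *
p,M=tool(); tip=p+.025*M[:,2]; print(tip,cab(tip),turnto(142.3))
E
```

```text
time: 14.75
tool_pos: [0.5486, 0.0942, 0.1829]
tool_rot: [0.116, -0.438, 0.89, 0.058]
contact_force: [-0.6, -1.8, 2.7]
gripper_width: 0.001
grasp_force: 1.6
[0.55253283 0.09928836 0.15877335] [-0.11370763  0.00041946] (np.float64(142.43792212938777), np.float64(0.0024071952691780535))
```

```bash
python3 -m inch '[[[-0.0039,0,0.001],[0,0,0],0],[[-0.0029,0,0.0008],[0,0,0],0],[[-0.0019,0,0.0005],[0,0,0],0],[[-0.0019,0,0.0005],[0,0,0],0],[[0,0,0],[0,0,0],0]]'
python3 - <<'E'
from h import *
p,M=tool(); tip=p+.025*M[:,2]; print(tip,cab(tip))
E
```

```text
time: 15.25
tool_pos: [0.5552, 0.1028, 0.183]
tool_rot: [0.116, -0.438, 0.89, 0.058]
contact_force: [0.0, -0.3, 2.9]
gripper_width: -0.001
grasp_force: 1.1
[0.55910016 0.10790424 0.1587951 ] [-0.10287443  0.00049207]
```

```bash
python3 -m inch '[[[-0.0019,0,0.0005],[0,0,0],0],[[-0.0019,0,0.0005],[0,0,0],0],[[0,0,0],[0,0,0],0]]'
python3 -m inch '[[[-0.0019,0,0.0005],[0,0,0],0],[[-0.001,0,0.0003],[0,0,0],0],[[0,0,0],[0,0,0],0]]'
```

```text
time: 15.55
tool_pos: [0.5576, 0.106, 0.183]
tool_rot: [0.116, -0.438, 0.89, 0.058]
contact_force: [-1.1, -1.9, 1.5]
gripper_width: 0.004
grasp_force: 1.2
time: 15.85
tool_pos: [0.5595, 0.1083, 0.183]
tool_rot: [0.116, -0.438, 0.89, 0.058]
contact_force: [-1.0, -1.5, 2.4]
gripper_width: -0.002
grasp_force: 1.2
```

```bash
python3 -m inch '[[[-0.0019,0,0.0005],[0,0,0],0],[[-0.001,0,0.0003],[0,0,0],0],[[0,0,0],[0,0,0],0]]'
python3 -m inch '[[[-0.0019,0,0.0005],[0,0,0],0],[[0,0,0],[0,0,0],0]]'
python3 - <<'E'
from h import *
p,M=tool(); tip=p+.025*M[:,2]; print(tip,cab(tip))
im,w=cloud("wrist"); save(im,"w4.png")
E
```

```text
time: 16.15
tool_pos: [0.5613, 0.1107, 0.183]
tool_rot: [0.116, -0.438, 0.89, 0.058]
contact_force: [-0.5, -1.3, 2.3]
gripper_width: 0.001
grasp_force: 1.2
time: 16.35
tool_pos: [0.5625, 0.1123, 0.183]
tool_rot: [0.116, -0.438, 0.89, 0.058]
contact_force: [-0.3, -0.9, 1.6]
gripper_width: -0.001
grasp_force: 1.2
[0.56640876 0.11739745 0.15884123] [-0.09089378  0.00051469]
```

View pics/w4.png

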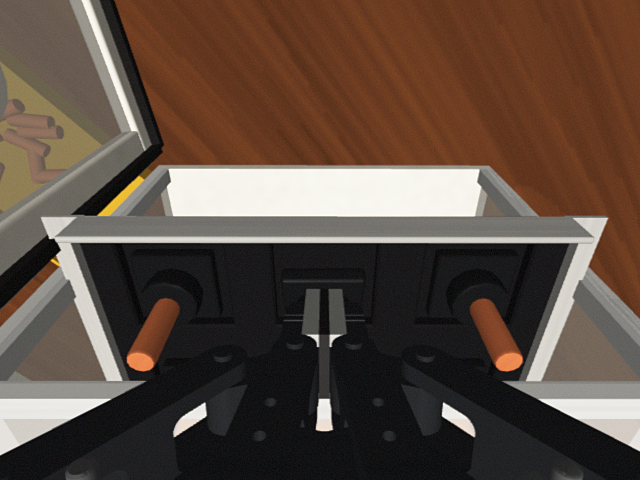

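The picture shows the tray's front wall at row 230 and the fingertips at row 290, over the middle nest. That suggests the fingers rode over the wall, so I measure before going on.

```bash
python3 - <<'E'
from h import *
im,w=cloud("wrist"); c=cab(w); z=w[...,2]; i=im.astype(int)
for r in (222,228,234,238,242,246): print(r,np.round([c[r,200,0],z[r,200],c[r,450,0],z[r,450]],4))
for (a,b) in ((140,360),(510,360),(310,300),(335,300),(312,285),(337,285),(350,275),(290,290),(320,262),(320,272),(325,300),(325,330),(350,300),(355,290)): print((a,b),c[b,a].round(4),z[b,a].round(4),im[b,a])
s=im[200:360,230:420]; save(cv2.resize(s,None,fx=3.5,fy=3.5,interpolation=cv2.INTER_CUBIC),"w5.png")
im,w=cloud("scene"); s=im[120:260,300:480]
save(cv2.resize(s,None,fx=4,fy=4,interpolation=cv2.INTER_CUBIC),"s5.png")
E
```

```text
222 [-0.1237  0.1559 -0.1243  0.1568]
228 [-0.1235  0.1603 -0.1238  0.1608]
234 [-0.1244  0.1666 -0.1238  0.1654]
238 [-0.1236  0.1683 -0.1234  0.1679]
242 [-0.1215  0.1677 -0.1215  0.1676]
246 [-0.1105  0.153  -0.1108  0.1534]
(140, 360) [-0.094  -0.0629] 0.2008 [234 136  79]
(510, 360) [-0.0946  0.0647] 0.2014 [233 137  80]
(310, 300) [-0.112  -0.0042] 0.1905 [82 82 78]
(335, 300) [-0.1117  0.0044] 0.1901 [82 82 79]
(312, 285) [-0.1024 -0.0041] 0.1694 [18 19 21]
(337, 285) [-0.1022  0.0059] 0.1692 [21 22 22]
(350, 275) [-0.1064  0.0111] 0.1682 [19 19 20]
(290, 290) [-0.0996 -0.0131] 0.1692 [19 20 21]
(320, 262) [-0.1025 -0.001 ] 0.1533 [22 23 26]
(320, 272) [-0.1063 -0.0009] 0.166 [21 15 22]
(325, 300) [-0.1122  0.001 ] 0.1907 [12 13 11]
(325, 330) [-0.1172  0.0009] 0.2105 [20 18 19]
(350, 300) [-0.0916  0.0118] 0.1658 [25 24 22]
(355, 290) [-0.1003  0.0132] 0.17 [13 17 19]
```

View pics/s5.png

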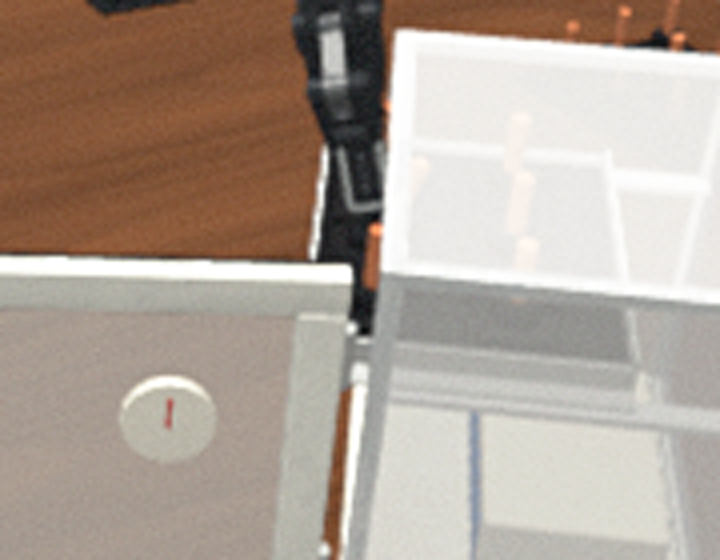

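The tray front is now at x' = -0.124, and the fingertips, higher than I reckoned, passed over the wall and pushed on the pin. The collar top is still at 0.170, so the contact looks upright. I retreat along the tool axis and check it.

```bash
python3 -m inch '[[[0.001,0,-0.01],[0,0,0],0],[[0.002,0,-0.02],[0,0,0],0],[[0.005,0,-0.03],[0,0,0],0],[[0.02,0,-0.02],[0,0,0],0],[[0.03,0,0],[0,0,0],0],[[0,0,0],[0,0,0],0]]'
python3 - <<'E'
from h import *
p,M=tool(); print(cab(p),p)
im,w=cloud("wrist"); save(im,"w6.png"); c=cab(w); z=w[...,2]; i=im.astype(int)
p=(z>.192)&(z<.208)&(i[...,0]>i[...,2]+50)&(abs(c[...,1])<.1)&(c[...,0]<-.07)
lab=cv2.connectedComponentsWithStats(p.astype(np.uint8))
for k in range(1,lab[0]):
    if lab[2][k,4]>20: print("pin",np.nanmean(w[lab[1]==k],0).round(4),np.nanmean(c[lab[1]==k],0).round(4),lab[2][k,4])
q=w[(abs(c[...,1])<.0165)&(abs(c[...,0]+.095)<.03)&(z>.155)&(z<.175)]
h=np.histogram(q[:,2],20,(.155,.175)); print(h[0])
f=z[:,200:440]; m=(z>.165)&(z<.171)&(c[...,0]<-.1)&(abs(c[...,1])<.09)&(abs(c[...,1])>.03); print("front",np.percentile(c[...,0][m],[1,10,50]))
# finger tip extents
K=(abs(i-np.median(i))>=0).all(-1)
Mi=tool()[1]; loc=(w-tool()[0])@Mi; g=(abs(loc[...,0])<.02)&(abs(loc[...,1])<.03)&(loc[...,2]<.06)&(loc[...,2]>-.06); print("tip z tool",np.nanpercentile(loc[...,2][g],[50,90,99,100]))
E
```

```text
time: 17.1
tool_pos: [0.5145, 0.0499, 0.2454]
tool_rot: [0.116, -0.437, 0.89, 0.058]
contact_force: [-0.4, 1.3, 0.1]
gripper_width: -0.001
grasp_force: 0.0
[-0.17608862  0.00028909] [0.51448831 0.04985132 0.24537903]
[53 54 53 47 51 44 29 16 16 17 16 18 33 39  1  0  0  0  0  0]
front [-0.12486258 -0.12430689 -0.12302024]
tip z tool [-0.04801334 -0.01940965 -0.00395403  0.00051348]
```

View pics/w6.png

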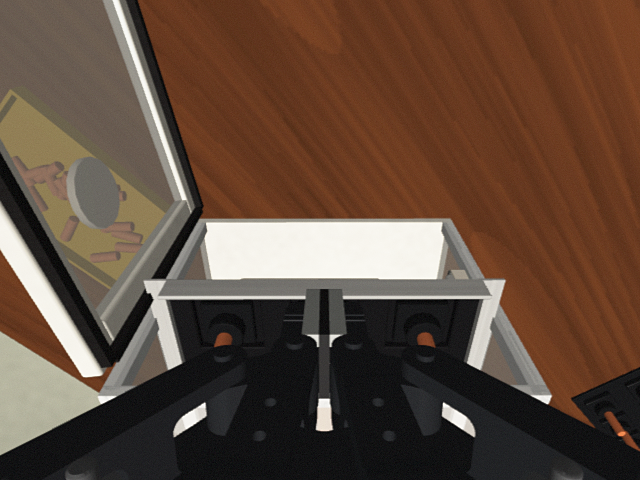

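The fingers hide the middle nest in this view, with the front wall at row 288. I check the fingertip geometry against the stored picture with the held pin, and look for the pin from the top and scene cameras.

```bash
python3 - <<'E'
from h import *
w=np.load("w2.npy"); p2=np.array([.5088,.023,.3002])
for a,b in ((322,325),(322,310),(318,288),(322,284),(306,292),(345,292),(306,325),(326,265),(326,248),(300,250)): print((a,b),(w[b,a]-p2).round(4))
p,M=tool(); im,w=cloud("wrist")
for a,b in ((312,296),(337,296),(312,310),(312,330),(324,290)): print("now",(a,b),(M.T@(w[b,a]-p)).round(4),im[b,a])
for n in("scene","top"):
    im,w=cloud(n); c=cab(w); z=w[...,2]; i=im.astype(int)
    m=(i[...,0]>i[...,2]+50)&(abs(c[...,1])<.1)&(c[...,0]<-.06)&(c[...,0]>-.13)&(z>.165)&(z<.21)
    lab=cv2.connectedComponentsWithStats(m.astype(np.uint8))
    for k in range(1,lab[0]):
        if lab[2][k,4]>4: q=lab[1]==k; print(n,"pin",c[q].mean(0).round(4),z[q].max().round(4),lab[2][k])
E
```

```text
(322, 325) [ 0.0002 -0.0022  0.0041]
(322, 310) [-0.0041  0.0011  0.0029]
(318, 288) [-0.0051 -0.0004 -0.0181]
(322, 284) [-0.004   0.0009 -0.0226]
(306, 292) [-0.0134  0.0009  0.0031]
(345, 292) [-0.0049  0.0122  0.0035]
(306, 325) [-0.0127  0.0018  0.0279]
(326, 265) [-0.0084  0.0064 -0.0277]
(326, 248) [-0.012   0.0092 -0.0379]
(300, 250) [-0.0185 -0.0008 -0.0378]
now (312, 296) [ 0.0118 -0.0041 -0.0068] [80 83 77]
now (337, 296) [ 0.0118  0.0048 -0.0068] [79 79 76]
now (312, 310) [ 0.012  -0.0037 -0.0183] [83 81 79]
now (312, 330) [ 0.0118 -0.0034 -0.0313] [83 84 82]
now (324, 290) [ 0.0115  0.0002 -0.0007] [10 13 13]
scene pin [-0.0943 -0.006 ] 0.2028 [391 146   7  46 134]
top pin [-0.0923 -0.064 ] 0.21 [201 218  10   7  48]
top pin [-0.0923 -0.0013] 0.21 [176 249   9   7  45]
top pin [-0.0932  0.0627] 0.2039 [148 282  11   6  49]
```

The contact is still upright and in its nest: from the top camera it lines up with its neighbours. The shut fingers visibly end at about the TCP, so I push lower, with more tilt for body clearance.

```bash
cat >> h.py <<'E'
def down(yaw):
    a=np.radians(yaw); y=np.array([np.cos(a),np.sin(a),0]); z=np.array([0,0,-1.]); return np.array([np.cross(y,z),y,z]).T
def pose(t,Rt):
    p,M=tool(); rv=R.from_matrix(M.T@Rt).as_rotvec(); return np.round(M.T@(np.array(t)-p),4),rv.round(4),round(np.linalg.norm(rv),3)
YP=np.array([*RC[:,1],0])
E
python3 - <<'E'
from h import *
for yaw in (115,125):
    Rt=R.from_rotvec(-YP*.7).as_matrix()@down(yaw); print(yaw,Rt[:,2].round(3),pose([*world([-.19,0]),.25],Rt))
print(np.round(manip.state()["joint_pos"],3))
E
```

```text
115 [ 0.394  0.51  -0.765] (array([ 0.0147, -0.0003, -0.0086]), array([-0.102 , -0.4323,  0.4704]), np.float64(0.647))
125 [ 0.394  0.51  -0.765] (array([ 0.0147, -0.0003, -0.0086]), array([-0.0635, -0.437 ,  0.2987]), np.float64(0.533))
[-0.167 -0.325  1.953  0.234  1.395 -2.681]
```

```bash
python3 -m inch '[[[0.0147,0,-0.0086],[0,0,0],0],[[0,0,0],[-0.0204,-0.0865,0.0941],0],[[0,0,0],[-0.0204,-0.0865,0.0941],0],[[0,0,0],[-0.0204,-0.0865,0.0941],0],[[0,0,0],[-0.0204,-0.0865,0.0941],0],[[0,0,0],[-0.0204,-0.0865,0.0941],0],[[0,0,0],[0,0,0],0]]'
python3 - <<'E'
from h import *
Rt=R.from_rotvec(-YP*.7).as_matrix()@down(115); p,M=tool();print(cab(p),M[:,2],pose([*world([-.19,0]),.155],Rt)); print(np.round(manip.state()["joint_pos"],3), "x' in tool",M.T@np.array([*RC[:,0],0]))
E
```

```text
time: 18.0
tool_pos: [0.5048, 0.0383, 0.2479]
tool_rot: [0.262, -0.202, 0.918, 0.22]
contact_force: [0.2, -0.3, -0.9]
gripper_width: -0.003
grasp_force: 0.0
[-0.19120152  0.00087276] [ 0.39237576  0.50989006 -0.76554124] (array([ 0.0517, -0.028 ,  0.0719]), array([ 0.0007, -0.0016, -0.0032]), np.float64(0.004))
[-0.434 -0.471  2.147  0.699  1.347 -2.558] x' in tool [-0.67953805  0.35253833  0.6433854 ]
```

```bash
python3 -m inch '[[[0.013,-0.007,0.018],[0,0,0],0],[[0.013,-0.007,0.018],[0,0,0],0],[[0.013,-0.007,0.018],[0,0,0],0],[[0.0127,-0.007,0.018],[0,0,0],0],[[0,0,0],[0,0,0],0],[[-0.0068,0.0035,0.0064],[0,0,0],0],[[-0.0068,0.0035,0.0064],[0,0,0],0],[[0,0,0],[0,0,0],0]]'
python3 - <<'E'
from h import *
p,M=tool();print(cab(p),p[2])
im,w=cloud("wrist"); L=(w-p)@M
# finger pixels: near tool axis
g=(abs(L[...,0])<.016)&(abs(L[...,1])<.016)&(L[...,2]<.035); print("tip",np.nanpercentile(L[...,2][g],[50,95,99,100]))
im,w=cloud("scene"); c=cab(w); z=w[...,2]
m=(abs(c[...,1])<.03)&(c[...,0]<-.135)&(c[...,0]>-.2)&(z>.12)&(z<.2); print("scene low pts",m.sum(),np.nanpercentile(z[m],[0,2,10,50]) if m.sum() else "")
E
```

```text
time: 18.8
tool_pos: [0.5213, 0.0554, 0.1592]
tool_rot: [0.265, -0.205, 0.917, 0.219]
contact_force: [-0.1, 0.5, 0.1]
gripper_width: -0.005
grasp_force: 0.0
[-0.16749433 -0.0016925 ] 0.15918709249964597
tip [-0.04638    -0.00965827 -0.00337239  0.00020694]
scene low pts 331 [0.15046839 0.15567179 0.16405523 0.1786238 ]
```

```bash
python3 -m inch '[[[0.0039,-0.0021,0.0054],[0,0,0],0],[[-0.0068,0.0035,0.0064],[0,0,0],0],[[-0.0068,0.0035,0.0064],[0,0,0],0],[[-0.0041,0.0021,0.0039],[0,0,0],0],[[-0.0041,0.0021,0.0039],[0,0,0],0],[[0,0,0],[0,0,0],0]]'
python3 - <<'E'
from h import *
p,M=tool();print(cab(p),p[2],"x'",M.T@np.array([*RC[:,0],0]))
im,w=cloud("top"); c=cab(w); z=w[...,2]
m=(z>.163)&(z<.172)&(abs(c[...,1])<.09)&(abs(c[...,1])>.05)&(c[...,0]<-.095)&(c[...,0]>-.16); print("front",m.sum(),np.percentile(c[...,0][m],[2,10,50]))
E
```

```text
time: 19.5
tool_pos: [0.5399, 0.0805, 0.1503]
tool_rot: [0.264, -0.204, 0.917, 0.219]
contact_force: [0.1, -0.2, -0.4]
gripper_width: -0.003
grasp_force: 0.0
[-0.13628842 -0.00109309] 0.1502956821898118 x' [-0.67996459  0.35021911  0.64420084]
front 204 [-0.12207076 -0.12177215 -0.11917144]
```

Just short of touching. On in small steps, watching the force.

```bash
python3 -m inch '[[[-0.0027,0.0014,0.0026],[0,0,0],0],[[-0.0027,0.0014,0.0026],[0,0,0],0],[[-0.0034,0.0018,0.0032],[0,0,0],0],[[-0.0041,0.0021,0.0039],[0,0,0],0]]'
python3 - <<'E'
from h import *
p,M=tool();print(cab(p),p[2])
im,w=cloud("top"); c=cab(w); z=w[...,2]
m=(z>.163)&(z<.172)&(abs(c[...,1])<.09)&(abs(c[...,1])>.05)&(c[...,0]<-.095)&(c[...,0]>-.16); print("front",m.sum(),np.percentile(c[...,0][m],[2,10,50]))
E
```

```text
time: 19.95
tool_pos: [0.5514, 0.095, 0.15]
tool_rot: [0.263, -0.203, 0.917, 0.219]
contact_force: [-1.7, -0.7, 0.1]
gripper_width: 0.001
grasp_force: 0.9
[-0.1178102  -0.00130611] 0.14999596977446375
front 118 [-0.106855   -0.10654019 -0.1055323 ]
```

```bash
python3 -m inch '[[[-0.0027,0.0014,0.0026],[0,0,0],0],[[-0.0027,0.0014,0.0026],[0,0,0],0],[[-0.0020,0.001,0.0019],[0,0,0],0],[[-0.0014,0.0007,0.0013],[0,0,0],0],[[0,0,0],[0,0,0],0]]'
python3 -m inch '[[[-0.0014,0.0007,0.0013],[0,0,0],0],[[-0.0007,0.0004,0.0006],[0,0,0],0],[[0,0,0],[0,0,0],0]]'
python3 -m inch '[[[-0.0007,0.0004,0.0006],[0,0,0],0],[[-0.0007,0.0004,0.0006],[0,0,0],0],[[0,0,0],[0,0,0],0]]'
python3 -c "
from h import *
p,M=tool();print(cab(p),p[2])"
```

```text
time: 20.5
tool_pos: [0.5594, 0.1054, 0.1501]
tool_rot: [0.264, -0.203, 0.917, 0.219]
contact_force: [-0.6, 0.1, 0.6]
gripper_width: -0.003
grasp_force: 0.0
time: 20.8
tool_pos: [0.5611, 0.1076, 0.1501]
tool_rot: [0.264, -0.203, 0.917, 0.219]
contact_force: [-0.4, -0.6, -0.4]
gripper_width: -0.002
grasp_force: 0.4
time: 21.1
tool_pos: [0.5617, 0.1083, 0.1499]
tool_rot: [0.263, -0.204, 0.917, 0.218]
contact_force: [-7.7, -7.7, 4.9]
gripper_width: -0.001
grasp_force: 5.4
[-0.10093911 -0.00129775] 0.14991469187238451
```

Stop reached (11 N, wall at x' = -0.090). I back off, rise, and measure the door.

```bash
python3 -m inch '[[[0.007,-0.0035,-0.0064],[0,0,0],0],[[0.02,-0.0105,-0.019],[0,0,0],0],[[0.02,-0.0105,-0.019],[0,0,0],0],[[0,0,-0.045],[0,0,0],0],[[0,0,-0.045],[0,0,0],0],[[0,0,-0.045],[0,0,0],0],[[0,0,-0.045],[0,0,0],0],[[0,0,0],[0,0,0],0]]'
python3 - <<'E'
from h import *
im,w=cloud("top"); save(im,"top7.png"); c=cab(w); z=w[...,2]; i=im.astype(int)
m=(z>.165)&(z<.208)&(i[...,0]>i[...,2]+50)&(abs(c[...,1])<.1)&(c[...,0]<-.03)
lab=cv2.connectedComponentsWithStats(m.astype(np.uint8))
for k in range(1,lab[0]):
    if lab[2][k,4]>4: q=lab[1]==k; print("pin",c[q].mean(0).round(4),z[q].max().round(4))
m=(z>.163)&(z<.172)&(abs(c[...,1])<.09)&(c[...,0]<-.05)&(c[...,0]>-.16); print("front",m.sum(),np.percentile(c[...,0][m],[2,10,50]) if m.sum() else 0)
d=(z>.209)&(z<.217)&(c[...,0]<-.105)&(c[...,0]>-.4)&(c[...,1]<-.08)&(i.min(-1)>120); q=c[d]
L=cv2.fitLine(q.astype(np.float32),cv2.DIST_HUBER,0,.01,.01).ravel(); print("door",d.sum(),L,np.degrees(np.arctan2(-L[1],-L[0])) if L[0]>0 else L)
t=(q-L[2:])@L[:2]; n=(q-L[2:])@np.array([-L[1],L[0]]); print(np.percentile(t,[0,2,98,100]),np.percentile(n,[2,50,98]), L[2:]+L[:2]*t.min(),L[2:]+L[:2]*t.max())
p,M=tool(); print(p,cab(p))
E
```

```text
time: 21.9
tool_pos: [0.45, -0.0407, 0.294]
tool_rot: [0.268, -0.203, 0.917, 0.215]
contact_force: [0.8, 0.6, 0.8]
gripper_width: 0.001
grasp_force: 0.0
front 263 [-0.09054322 -0.09034358 -0.08922713]
door 1248 [ 0.991019    0.133721   -0.2275717  -0.14143306] -172.31532
[-0.12333507 -0.11785138  0.11808787  0.12347168] [-5.94735875e-03  5.18989424e-05  5.83081267e-03] [-0.34979909 -0.15792555] [-0.10520891 -0.1249223 ]
[ 0.44962778 -0.03940764  0.29102735] [-0.28637639 -0.002976  ]
```

```bash
cat >> h.py <<'E'
H=np.array([-.098,-.124])
def door(th,gap=0.,z=.186):
    d=np.array([-np.sin(th),np.cos(th)]); n=np.array([-np.cos(th),-np.sin(th)])
    q=H+.205*d+(.018+gap)*n; return np.array([*world(q),z]), down(np.degrees(A+np.pi/2+th)-180)
E
python3 - <<'E'
from h import *
t,Rt=door(1.705,.035,.29); print(t,pose(t,Rt))
p,M=tool(); pc=manip.camera_params("wrist"); Rm=cv2.Rodrigues(np.array(pc["rvec"],float))[0]; print("cam in tool",M.T@(-Rm.T@np.array(pc["tvec"]).ravel()-p))
print("joints",np.round(manip.state()["joint_pos"],3))
for th in (1.7,1.4,1.,.5,0): a,b=door(th); print(th,a.round(3),np.hypot(a[0],a[1]).round(3))
E
```

```text
[ 0.60394333 -0.1683939   0.29      ] (array([-0.0861, -0.1817, -0.0026]), array([0.5892, 0.4259, 0.918 ]), np.float64(1.171))
cam in tool [ 0.07074735 -0.00015389 -0.13913695]
joints [-0.679 -0.581  2.147  0.7    1.58  -2.679]
1.7 [ 0.573 -0.15   0.186] 0.592
1.4 [ 0.522 -0.116  0.186] 0.534
1.0 [ 0.473 -0.05   0.186] 0.476
0.5 [0.455 0.05  0.186] 0.458
0 [0.487 0.147 0.186] 0.509
```

```bash
python3 -m inch '[[[0,0,0],[0.0737,0.0532,0.1148],0],[[0,0,0],[0.0737,0.0532,0.1148],0],[[0,0,0],[0.0737,0.0532,0.1148],0],[[0,0,0],[0.0737,0.0532,0.1148],0],[[0,0,0],[0.0737,0.0532,0.1148],0],[[0,0,0],[0.0737,0.0532,0.1148],0],[[0,0,0],[0.0737,0.0532,0.1148],0],[[0,0,0],[0.0737,0.0532,0.1148],0]]'
python3 - <<'E'
from h import *
t,Rt=door(1.705,.035,.29); print(pose(t,Rt),tool()[0])
E
```

```text
time: 22.75
tool_pos: [0.4486, -0.0362, 0.2864]
tool_rot: [-0.005, 0.259, 0.966, -0.0]
contact_force: [0.4, 0.5, -0.2]
gripper_width: -0.003
grasp_force: 0.0
(array([-0.2006, -0.0369, -0.0054]), array([-0.0031, -0.0098,  0.0003]), np.float64(0.01)) [ 0.44862119 -0.0361665   0.28643923]
```

```bash
python3 -m inch '[[[-0.04,-0.007,-0.001],[-0.003,-0.01,0],0],[[-0.04,-0.007,-0.001],[0,0,0],0],[[-0.04,-0.007,-0.001],[0,0,0],0],[[-0.04,-0.008,-0.001],[0,0,0],0],[[-0.04,-0.008,-0.001],[0,0,0],0],[[0,0,0],[0,0,0],0],[[0,0,0],[0,0,0],0]]'
python3 - <<'E'
from h import *
t,Rt=door(1.705,.035,.186); print(pose(t,Rt),tool()[0])
E
```

```text
time: 23.45
tool_pos: [0.6038, -0.1683, 0.2902]
tool_rot: [-0.0, 0.257, 0.966, 0.002]
contact_force: [-0.1, 0.2, -0.6]
gripper_width: -0.002
grasp_force: 0.0
(array([-0.0002, -0.0003,  0.1042]), array([ 0.0033, -0.0011,  0.0033]), np.float64(0.005)) [ 0.60382275 -0.16834906  0.29023593]
```

```bash
python3 -m inch '[[[0,0,0.03],[0,0,0],0],[[0,0,0.035],[0,0,0],0],[[0,0,0.03],[0,0,0],0],[[0,0,0.009],[0,0,0],0],[[0.01,0,0],[0,0,0],0],[[0.01,0,0],[0,0,0],0],[[0.005,0,0],[0,0,0],0],[[0,0,0],[0,0,0],0]]'
python3 - <<'E'
from h import *
for th in (1.705,1.6): t,Rt=door(th); print(pose(t,Rt))
E
```

```text
time: 24.25
tool_pos: [0.5831, -0.1561, 0.1911]
tool_rot: [0.004, 0.257, 0.966, 0.001]
contact_force: [0.7, -0.4, 0.2]
gripper_width: 0.001
grasp_force: 0.0
(array([ 0.0109, -0.0002,  0.0051]), array([0.0038, 0.0069, 0.0033]), np.float64(0.009))
(array([ 0.0325, -0.0009,  0.0049]), array([0.0042, 0.0067, 0.1083]), np.float64(0.109))
```

```bash
python3 -m inch '[[[0.007,0,0.004],[0.004,0.007,0.003],0],[[0.005,0,0],[0,0,0.01],0],[[0.008,-0.0005,0],[0,0,0.04],0],[[0.0123,-0.0007,0],[0,0,0.06],0],[[0.0164,-0.0008,0],[0,0,0.08],0],[[0.0164,-0.0008,0],[0,0,0.08],0]]'
python3 - <<'E'
from h import *
for th in (1.45,1.4): t,Rt=door(th); print(pose(t,Rt))
E
```

```text
time: 24.85
tool_pos: [0.5275, -0.1214, 0.185]
tool_rot: [-0.002, 0.389, 0.921, -0.0]
contact_force: [-0.0, -0.4, 0.6]
gripper_width: -0.002
grasp_force: 0.3
(array([-0.0024,  0.0003, -0.0011]), array([-0.0017, -0.003 , -0.0193]), np.float64(0.02))
(array([ 0.0079, -0.0006, -0.001 ]), array([-0.0018, -0.003 ,  0.0307]), np.float64(0.031))
```

```bash
python3 -m inch '[[[0.0164,-0.0008,0],[0,0,0.08],0],[[0.0164,-0.0008,0],[0,0,0.08],0],[[0.0164,-0.0008,0],[0,0,0.08],0],[[0.0164,-0.0008,0],[0,0,0.08],0],[[0.0164,-0.0008,0],[0,0,0.08],0],[[0.0164,-0.0008,0],[0,0,0.08],0],[[0.0164,-0.0008,0],[0,0,0.08],0]]'
python3 - <<'E'
from h import *
for th in (.87,.8): t,Rt=door(th); print(pose(t,Rt))
im,w=cloud("top"); c=cab(w); z=w[...,2]
d=(z>.208)&(z<.218)&(c[...,0]<-.105)&(c[...,0]>-.4)&(abs(c[...,1])<.2)&(im.min(-1)>120); q=c[d]; L=cv2.fitLine(q.astype(np.float32),cv2.DIST_HUBER,0,.01,.01).ravel(); print("door",d.sum(),np.arctan2(-L[0],L[1])%np.pi)
E
```

```text
time: 25.55
tool_pos: [0.4648, -0.0265, 0.1853]
tool_rot: [-0.001, 0.628, 0.778, -0.001]
contact_force: [0.8, 0.0, 1.1]
gripper_width: -0.001
grasp_force: 0.3
(array([ 0.0016, -0.0006, -0.0007]), array([-0.003 , -0.0014,  0.0008]), np.float64(0.003))
(array([ 0.016 , -0.0013, -0.0006]), array([-0.003 , -0.0013,  0.0708]), np.float64(0.071))
door 810 0.84454966
```

```bash
python3 -m inch '[[[0.0164,-0.0008,0],[0,0,0.08],0],[[0.0164,-0.0008,0],[0,0,0.08],0],[[0.0164,-0.0008,0],[0,0,0.08],0],[[0.0164,-0.0008,0],[0,0,0.08],0],[[0.0164,-0.0008,0],[0,0,0.08],0],[[0.0123,-0.0007,0],[0,0,0.06],0],[[0.0103,-0.0006,0],[0,0,0.05],0],[[0.0082,-0.0005,0],[0,0,0.04],0]]'
python3 - <<'E'
from h import *
for th in (.3,.15): t,Rt=door(th); print(pose(t,Rt))
im,w=cloud("top"); c=cab(w); z=w[...,2]
d=(z>.208)&(z<.218)&(c[...,0]<-.105)&(c[...,0]>-.4)&(abs(c[...,1])<.2)&(im.min(-1)>120); q=c[d]; L=cv2.fitLine(q.astype(np.float32),cv2.DIST_HUBER,0,.01,.01).ravel(); print("door",d.sum(),np.arctan2(-L[0],L[1])%np.pi)
E
```

```text
time: 26.4
tool_pos: [0.4622, 0.0847, 0.1855]
tool_rot: [-0.001, 0.815, 0.58, -0.001]
contact_force: [0.2, -1.2, 0.2]
gripper_width: -0.001
grasp_force: 0.2
(array([ 0.0055, -0.0019, -0.0005]), array([-0.0034,  0.0005,  0.0246]), np.float64(0.025))
(array([ 0.0364, -0.0015, -0.0005]), array([-0.0033,  0.0007,  0.1746]), np.float64(0.175))
door 770 0.2942021
```

```bash
python3 -m inch '[[[0.0082,-0.0005,0],[0,0,0.045],0],[[0.0082,-0.0005,0],[0,0,0.045],0],[[0.0082,-0.0005,0],[0,0,0.045],0],[[0.0062,-0.0003,0],[0,0,0.035],0],[[0.0051,-0.0002,0],[0,0,0.03],0],[[0.0041,-0.0002,0],[0,0,0.025],0],[[0.003,0,0],[0,0,0.015],0],[[0,0,0],[0,0,0],0]]'
python3 - <<'E'
from h import *
for th in (.07,0): t,Rt=door(th); print(pose(t,Rt))
im,w=cloud("top"); c=cab(w); z=w[...,2]
d=(z>.208)&(z<.218)&(c[...,0]<-.1)&(c[...,0]>-.4)&(c[...,1]>.03)&(c[...,1]<.12); print(np.percentile(c[d],[1,50],axis=0))
E
```

```text
time: 27.25
tool_pos: [0.4782, 0.1242, 0.1854]
tool_rot: [-0.001, 0.878, 0.479, -0.001]
contact_force: [0.2, 0.5, -0.6]
gripper_width: 0.002
grasp_force: 0.0
(array([ 0.0095, -0.004 , -0.0006]), array([-0.0034,  0.0011,  0.0158]), np.float64(0.016))
(array([ 0.0239, -0.0045, -0.0006]), array([-0.0034,  0.0012,  0.0858]), np.float64(0.086))
[[-0.14868994  0.0313578 ]
 [-0.10813382  0.0436157 ]]
```

```bash
python3 -m inch '[[[0.003,-0.001,0],[0,0,0.015],0],[[0.003,-0.001,0],[0,0,0.015],0],[[0.003,-0.001,0],[0,0,0.01],0],[[0.002,0,0],[0,0,0.01],0],[[0.002,0,0],[0,0,0.01],0],[[0,0,0],[0,0,0],0]]'
python3 -c "
from h import *
t,Rt=door(0); print(pose(t,Rt))"
```

```text
time: 27.9
tool_pos: [0.4823, 0.1362, 0.1855]
tool_rot: [-0.001, 0.892, 0.452, -0.003]
contact_force: [-4.3, -4.5, 2.0]
gripper_width: -0.004
grasp_force: 2.7
(array([ 0.0115, -0.0022, -0.0005]), array([-0.0039,  0.0043,  0.0247]), np.float64(0.025))
```

```bash
python3 -m inch '[[[0.002,0,0],[0,0,0.01],0],[[0.0015,0,0],[0,0,0.005],0],[[0.0015,0,0],[0,0,0.005],0]]'
```

```text
time: 28.2
tool_pos: [0.4861, 0.1411, 0.1855]
tool_rot: [-0.001, 0.897, 0.443, -0.001]
contact_force: [-0.3, 0.6, -0.6]
gripper_width: -0.002
grasp_force: 0.0
```

6 N, then nothing, so it probably snapped over. I confirm with a gentle follow-up push and a measurement.

```bash
python3 -m inch '[[[0.001,0,0],[0,0,0],0],[[0.001,0,0],[0,0,0],0],[[0,0,0],[0,0,0],0]]'
python3 -m inch '[[[0.001,0,0],[0,0,0],0],[[0.001,0,0],[0,0,0],0],[[0,0,0],[0,0,0],0]]'
python3 - <<'E'
from h import *
t,Rt=door(0); print(pose(t,Rt))
im,w=cloud("top"); c=cab(w); z=w[...,2]
for a,b in ((-.11,-.06),(-.03,.0),(.02,.05),(.1,.12)):
    d=(z>.207)&(z<.219)&(c[...,0]<-.085)&(c[...,0]>-.13)&(c[...,1]>a)&(c[...,1]<b); print(a,d.sum(),np.percentile(c[d][:,0],[1,5,20]) if d.sum() else 0)
E
```

```text
time: 28.5
tool_pos: [0.4866, 0.1418, 0.1855]
tool_rot: [-0.001, 0.897, 0.443, -0.003]
contact_force: [-3.7, -3.7, 2.3]
gripper_width: 0.002
grasp_force: 2.5
time: 28.8
tool_pos: [0.4866, 0.1418, 0.1855]
tool_rot: [0.0, 0.897, 0.443, -0.005]
contact_force: [-9.4, -10.2, 7.0]
gripper_width: -0.003
grasp_force: 6.7
(array([ 0.0043, -0.0024, -0.0005]), array([-0.0043,  0.0092,  0.0047]), np.float64(0.011))
-0.11 514 [-0.10837275 -0.1078894  -0.10442935]
-0.03 319 [-0.10839624 -0.10786471 -0.10467992]
0.02 151 [-0.10822969 -0.10625686 -0.09734638]
0.1 0 0
```

Hard stop, with the outer face parallel at x' = -0.108 across the width. I back off, rise clear and verify.

```bash
python3 -m inch '[[[-0.005,0,0],[0,0,0],0],[[-0.02,0,0],[0,0,0],0],[[-0.035,0,0],[0,0,0],0],[[-0.035,0,-0.03],[0,0,0],0],[[0,0,-0.045],[0,0,0],0],[[0,0,-0.045],[0,0,0],0],[[0,0,0],[0,0,0],0],[[0,0,0],[0,0,0],0]]'
python3 - <<'E'
from h import *
im,w=cloud("top"); im2,_=cloud("scene"); c=cab(w); z=w[...,2]
for a,b in ((-.11,-.06),(0,.05),(.08,.12)):
    d=(z>.207)&(z<.219)&(c[...,0]<-.085)&(c[...,0]>-.13)&(c[...,1]>a)&(c[...,1]<b); print(a,d.sum(),np.percentile(c[d][:,0],[1,5,20]) if d.sum() else 0)
save(np.hstack([cv2.resize(im[100:340,20:340],(400,300)),cv2.resize(im2[110:320,240:520],(400,300))]),"f.png")
for l in("bare","lilac_box","gold_tray"): print(l,[np.round(r["point"],3).tolist() for r in manip.look_for("top",l)[:1]])
E
```

```text
time: 29.65
tool_pos: [0.4318, 0.0685, 0.3073]
tool_rot: [-0.001, 0.897, 0.443, 0.001]
contact_force: [0.4, -0.1, -0.4]
gripper_width: 0.002
grasp_force: 0.0
-0.11 517 [-0.10844475 -0.1079025  -0.10445985]
0 543 [-0.1083482  -0.10783211 -0.10449234]
0.08 445 [-0.10833722 -0.10783652 -0.10444571]
bare [[0.443, -0.352, 0.006]]
lilac_box [[0.719, -0.286, 0.014]]
gold_tray [[0.742, -0.038, 0.004]]
```

View pics/f.png

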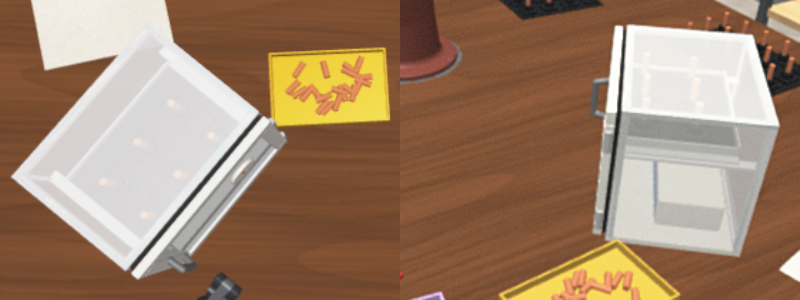

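The picture shows the door shut flush (left view, edge from (140,270) to (280,130)). All six pins stand upright in the homed tray, at about (180,174), (146,215) and (211,135) in the front row. The other things have not moved.

```bash
python3 -c "
from plant import manip
print(manip.job_done())"
```

```text
the job is handed in; nothing more can be done
None
```

I handed the job in at about 30 s: the finished contact is upright in its nest, the tray is fully home and the door is latched shut. The shut fingers rode over the tray's front wall on the first push and moved the tray about 97 mm by the contact's pin, but it stayed upright; the bare holder, lilac box and gold tray were not moved.

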